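# Kit the axle nuts and close the stock tub

## Task

Tip the tub's loose lid up by its front tab, with its back edge still resting on the rim, then lift it off and lay it flat on the bench, tab up. Move every nut from the tub into the low job tray, one to a pocket and each right down in its pocket, then put the lid back so that it sits flush all round on the tub. Leave the carton, the spray can and the roll of tape where they are.

Things in the scene. Friction and masses are not known exactly. Their poses are not given: they have to be found in the camera images.
- tub: Grey plastic stock tub, fixed to the bench, 118 (its x) x 204 (its y) x 80 mm high, walls 4 mm, mouth 110 x 196 mm, closed by the lid at the start. Origin: centre of its underside on the bench; z up; its front faces its -x. A black moulded insert with 6 pockets fills its lower part.
- tub_back_rim (a point): Middle of the top outer edge of the tub's back wall, at tub x = +59, y = 0, z = 80 mm.
- tub_insert (a point): Middle of the insert's top face, at tub x = y = 0, z = 46 mm (34 mm below the rim). Axes as the tub's. Pockets 35 (x) x 31 (y) x 10 mm deep, centred at x = -23 or +23 mm, y = -54, 0 or +54 mm. A nut standing in a pocket has its centre 1 mm above this face and sticks out 12 mm.
- lid: Loose grey plastic lid, about 0.12 kg, a panel 126 (its x) x 212 (its y) x 4 mm. Origin: centre of the panel's underside, z up. Seated, it rests on the rim, origin 80 mm above the tub's, axes as the tub's. A lip frame under it, 104 x 190 x 8 mm deep, drops into the tub's mouth with 3 mm of play all round. Flat on the bench it stands on this lip, origin 8 mm up.
- lid_tab (a point): Middle of the lid's upright pinch tab, at lid x = -53, y = 0, z = 19 mm; axes as the lid's. The tab stands on top by the front edge: flat, 8 mm thick in x, 44 mm wide in y, 30 mm tall (from 4 to 34 mm above the lid's origin).
- lid_back_edge (a point): Middle of the lower back edge of the lid's panel, at lid x = +63, y = 0, z = 0 mm.
- tray: Loose dark grey plastic job tray, 0.35 kg, 102 (its x) x 176 (its y) x 18 mm, flat on the bench. Origin: centre of its underside, z up. 6 square pockets 40 x 40 mm, 14 mm deep (floor 4 mm thick), centred at x = -23 or +23 mm and y = -58, 0 or +58 mm. A nut lying flat in a pocket has its centre 15 mm above the origin; a pocket has room for one nut only.
- nut1: Steel hexagon lock nut, 0.06 kg, 27 mm across flats, 31 mm across corners, 22 mm tall. Origin: its centre; z along its bore; two of its flats face its +y and -y. Stands in a pocket of the tub at the start, bore upright. 4 to 6 of the nuts are there; an absent one gives None.
- nut2: Steel hexagon lock nut, 0.06 kg, 27 mm across flats, 31 mm across corners, 22 mm tall. Origin: its centre; z along its bore; two of its flats face its +y and -y. Stands in a pocket of the tub at the start, bore upright. 4 to 6 of the nuts are there; an absent one gives None.
- nut3: Steel hexagon lock nut, 0.06 kg, 27 mm across flats, 31 mm across corners, 22 mm tall. Origin: its centre; z along its bore; two of its flats face its +y and -y. Stands in a pocket of the tub at the start, bore upright. 4 to 6 of the nuts are there; an absent one gives None.
- nut4: Steel hexagon lock nut, 0.06 kg, 27 mm across flats, 31 mm across corners, 22 mm tall. Origin: its centre; z along its bore; two of its flats face its +y and -y. Stands in a pocket of the tub at the start, bore upright. 4 to 6 of the nuts are there; an absent one gives None.
- nut5: Steel hexagon lock nut, 0.06 kg, 27 mm across flats, 31 mm across corners, 22 mm tall. Origin: its centre; z along its bore; two of its flats face its +y and -y. Stands in a pocket of the tub at the start, bore upright. 4 to 6 of the nuts are there; an absent one gives None.
- nut6: Steel hexagon lock nut, 0.06 kg, 27 mm across flats, 31 mm across corners, 22 mm tall. Origin: its centre; z along its bore; two of its flats face its +y and -y. Stands in a pocket of the tub at the start, bore upright. 4 to 6 of the nuts are there; an absent one gives None.
- carton: Bystander: closed cardboard carton 100 x 140 x 70 mm. Origin: centre of its underside.
- spray: Bystander: upright spray can, 62 mm across, 170 mm tall. Origin: centre of its underside.
- tape: Bystander: roll of parcel tape lying flat, 104 mm across, 48 mm tall. Origin: centre of its underside.
There are look-alikes about, which are no part of the job. What is shaped like the lid but green or pink is not meant.

How it is judged:
By the outcome, as a careful person would: the job done as asked, in the order asked, and still so for the second after the job is handed in, with the robot touching nothing.
Of nut1, nut2, nut3, nut4, nut5, nut6 only 4 to 6 are there at a start; the rules pass over those that are not, and their reading is None.
At some moment in a run one of tray may be knocked a few centimetres aside while the robot is not near it.
Once in a run the grip may slacken for a moment while it holds something.
It also fails if it takes over 210 s, if anything falls off the work surface, if the arm or the gripper's body presses on something with over 40 N, if the wrist force passes 120 N, or if a joint passes its speed limit or range.

## Robot

A 7-joint arm with a two-finger parallel gripper is mounted at the origin on the work surface. World frame = base frame: x ahead of the robot, y to its left, z up, the work surface at z = 0. Lengths are in m, angles in rad, forces in N, time in s.
With the tool pointing down it reaches from about 0.4 to 0.75 m from the base axis. Payload 19.5 kg.
Tool frame: the origin (TCP) lies midway between the tips of the shut fingers; the grasp point (between the pads) lies 19 mm behind it; z points along the fingers, y is the direction in which the jaws open and shut (so a half turn about z gives the same grasp; the last joint's range is limited). The gripper opens to 85 mm and grips with 20 to 120 N. Pads are 22 mm wide; open, the fingers measure 114 mm over their backs; the gripper's body (76 mm by 85 mm) begins 54 mm behind the grasp point. The pads swing forward as they close: fully open they stand 13 mm farther back than shut.
Start: joints at [-1.232, 0.707, -0.028, 1.485, 0.022, 0.951, -0.075], TCP at [0.214, 0.534, 0.231] pointing down, gripper open.
Joint ranges: [-2.71, 2.71], [-0.32, 2.16], [-1.57, 1.52], [0, 2.45], [-1.46, 4.6], [0, 2.02], [-2.83, 2.83]. Speed limits (rad/s): [1.89, 1.89, 2.57, 2.57, 3.01, 3.01, 3.01].

## Interface

Orientations are given as [roll, pitch, yaw] about the fixed x, y, z axes, in that order (R = Rz(yaw) Ry(pitch) Rx(roll)).
In Python, from station import * gives the robot as it stands.
- The arm moves only by the tool carry_out, never from a script. Its argument "targets" is one flat list of numbers, 6 for each row, row after row: the shift along the world's x, y, z in units of 40 mm (1.0 is 40 mm), then the turn, a rotation vector about the world's x, y, z in units of 5 degrees (1.0 is 5 degrees). In form: [tx, ty, tz, wx, wy, wz, tx, ty, tz, wx, wy, wz, ...]. A call has 1 to 20 rows; each row shifts and turns the commanded pose from where the row before left it; what a row does not reach is not made up. A row lasts 1/10 s, in which the tool goes at most 50 mm and 8.59 degrees, less where a joint would pass 70% of its speed; a pose out of reach is approached as far as the arm can. A call is refused whole if a number of a shift passes 1 or a number of a turn 1, either way. A call with a gripper value outside its range is refused whole. "hand" is the finger opening in mm, from 0 to 85.4, set as the call begins (left out, the last holds). The fingers move at their own pace and stop on an object; "force" is the grip in N (left out, the last holds). Time passes only in rows, so rows that do not move let the fingers close. It gives the time, the measured TCP pose, the force and the opening at its end, in the units of the state.
- sense(): the state, without advancing time (a new reading comes with each control period).
- get_image(name): name is "scene" or "top"; returns the picture (480x640x3 uint8, blue, green, red); there is no depth.
- calibration(name): a dict with "fx", "fy", "cx", "cy" (pixels), "extrinsics" (4x4, takes a point from camera to world coordinates). Camera axes: x right, y down, z forward; pixel columns grow to the right and rows downward; lengths in m; the calibration is good to about 2 mm. A picture is of the moment at which its call begins. calibration takes no time and is no camera call.
- close_job(): hands the job in, once; it reports no verdict.
Trained networks look in the newest picture that a camera, given by its name, has taken for a name from the list of things; names that differ only in an ending like _2 or _b are one class to them, and where a whole thing is asked for, a point or a joint stands for the part that bears it (a point fixed in the world has none). Each returns a list of dicts, best first, with "p" (0 to 1); they miss things now and then, are a little off and sometimes report something else, mostly with a low value. They report only what shows in the picture. A call takes as long as a camera call. They do not tell look-alikes from the thing itself.
- trace(query, camera): "pixels" (480x640 bool, what is visible of it) and "rect" ([centre column, centre row, width, height] in pixels, round what is visible of it).
The state is a dict: "time_s": time; "qpos": joint angles; "joint_velocities": joint speeds; "effort": joint torques, N m; "tcp_pos": TCP position; "eef_rot": TCP orientation; "ft_force": force on the tool from outside, world axes, zero at the start; "moment": the same for the moment, N m; "opening": finger opening in m.
Only numpy, scipy, OpenCV 4.12 (cv2) and the standard library are available. Lean on these libraries where they do the work, as an engineer would, in place of code of your own. Each camera call takes 0.05 s, during which the arm holds its last target. There are 200 camera calls.

## Working session

There is one attempt and no reset: what is moved stays moved. The work goes in short steps, Python scripts to look and compute and a tool call to move; the robot and the scene stay as the last step left them, time stands still between calls to the robot, and variables do not carry over. Pictures are saved under pics/ and viewed, about 12 in all and at most 16, crops included, and the job is handed in when it is done.

Besides the shell and the picture viewer there is one more tool, called after "Emit:" as name(argument=value, ...), one argument or row to a line, values as JSON. carry_out: Moves the arm, as the interface text tells. Its arguments: {"type":"object","properties":{"targets":{"type":"array"},"hand":{"type":"number"},"force":{"type":"number"}},"required":["targets"]}

```bash
ls; mkdir -p pics; python3 - <<'E'
from station import *
import cv2,numpy as np
s=sense();print(s)
for n in("scene","top"):
    im=get_image(n);cv2.imwrite(f"pics/a_{n}.png",im)
    c=calibration(n);print(n,c)
    for q in("lid","tub","tray","lid_tab","carton","spray","tape"):
        for d in trace(q,n)[:3]:print(q,round(d["p"],2),np.round(d["rect"]))
E
```

```text
pics
{'time_s': 0.0, 'qpos': array([-1.23169126,  0.70708441, -0.02760864,  1.48502368,  0.02202085,
        0.95089763, -0.07546671]), 'joint_velocities': array([ 0.00075856,  0.0002107 , -0.00069392, -0.00186499, -0.00030245,
       -0.00143928, -0.00021175]), 'effort': array([ 2.04789294e-04, -8.83220387e+01,  1.23459533e+00, -2.36159599e+01,
        1.67490577e-02,  6.73907634e-03,  1.78033349e-05]), 'tcp_pos': array([0.21361711, 0.53355084, 0.23083241]), 'eef_rot': array([-3.14048419e+00,  5.88239473e-05,  2.76082723e+00]), 'ft_force': array([ 0.55483598, -0.45324275,  0.41794297]), 'moment': array([ 0.00459464, -0.05882577, -0.08960352]), 'opening': 0.0851249818024637}
scene {'fx': 579.4838048788598, 'fy': 579.4838048788598, 'cx': 317.3435247356668, 'cy': 239.1340813093054, 'extrinsics': array([[ 0.86032327,  0.26088627, -0.43792947,  1.28908641],
       [ 0.50949494, -0.46719981,  0.72259203, -1.23538133],
       [-0.01608623, -0.84478559, -0.5348631 ,  1.01268442],
       [ 0.        ,  0.        ,  0.        ,  1.        ]])}
lid 0.91 [253. 297.  74.  56.]
lid 0.87 [338. 358
[... 402 characters left out ...]
: 319.41980972133774, 'cy': 241.8661153443766, 'extrinsics': array([[ 0.0555601 , -0.9766974 ,  0.20730476,  0.15953412],
       [-0.99844742, -0.05517611,  0.00763842, -0.02098139],
       [ 0.00397784, -0.20740729, -0.97824659,  1.82763607],
       [ 0.        ,  0.        ,  0.        ,  1.        ]])}
lid 0.74 [411. 183.  50.  65.]
lid 0.72 [409. 251.  77.  47.]
lid 0.67 [402. 328.  70.  39.]
tub 0.58 [402. 263.  64.  25.]
tray 0.84 [236. 251.  59.  40.]
lid_tab 0.68 [403. 327.  72.  50.]
lid_tab 0.66 [408. 251.  70.  46.]
lid_tab 0.58 [413. 182.  53.  67.]
carton 0.76 [316. 176.  46.  48.]
carton 0.17 [484. 270.  32.  33.]
spray 0.95 [143. 230.  32.  27.]
tape 0.37 [409. 252.  75.  43.]
```

```bash
python3 - <<'E'
import cv2
a=cv2.imread("pics/a_scene.png")[120:430,120:470];cv2.imwrite("pics/a1.png",cv2.resize(a,None,fx=2.2,fy=1.9*1.0,interpolation=3) if 0 else cv2.resize(a,(677,600),interpolation=cv2.INTER_CUBIC))
a=cv2.imread("pics/a_top.png")[130:370,120:520];cv2.imwrite("pics/a2.png",cv2.resize(a,(800,480),interpolation=cv2.INTER_CUBIC))
E
```

```text
(no output)
```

View pics/a1.png

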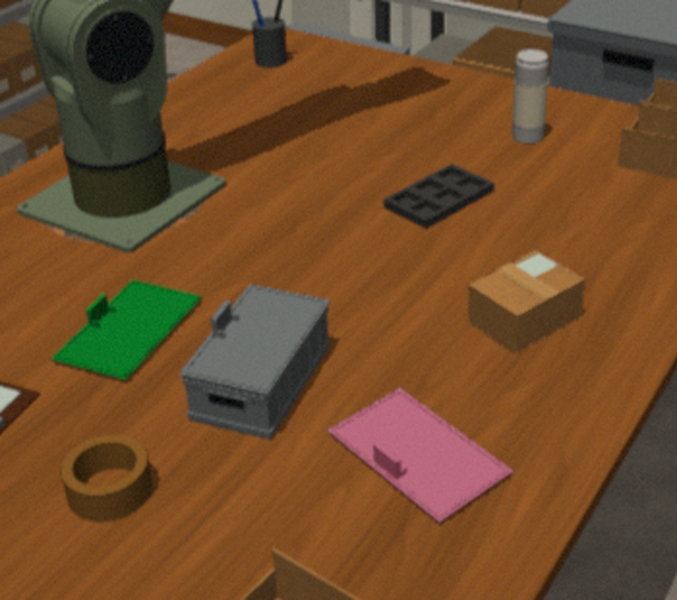

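View pics/a2.png

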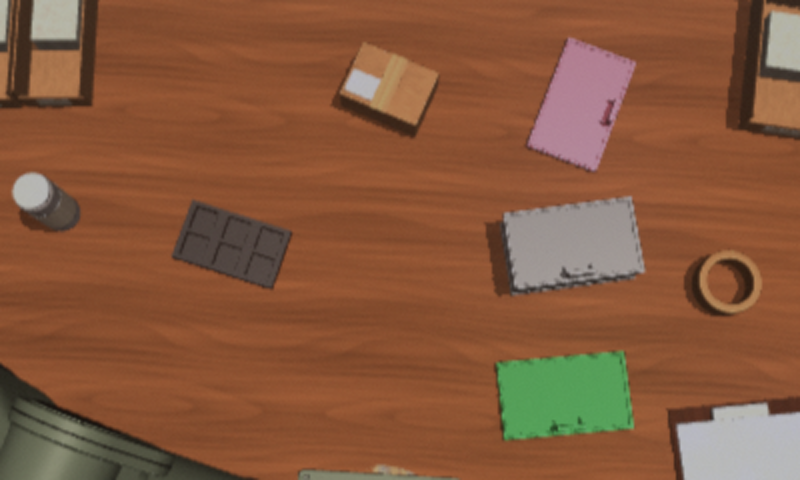

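The grey lidded tub is at top pixel (406,252) with its tab towards the robot, and the tray is at (236,252). The pink and green lids are look-alikes. I'll fit the poses by silhouette in both cameras.

```bash
cat > h.py <<'E'
import cv2,numpy as np
from station import *
from scipy.optimize import minimize
from scipy.spatial.transform import Rotation as Ro
S=4
def proj(P,n):
    c=calibration(n);E=c["extrinsics"];p=(np.asarray(P)-E[:3,3])@E[:3,:3]
    return np.c_[c["fx"]*p[:,0]/p[:,2]+c["cx"],c["fy"]*p[:,1]/p[:,2]+c["cy"]]
def ray(uv,n,z):
    c=calibration(n);E=c["extrinsics"];d=E[:3,:3]@[(uv[0]-c["cx"])/c["fx"],(uv[1]-c["cy"])/c["fy"],1]
    t=E[:3,3];return t+d*(z-t[2])/d[2]
def box(sx,sy,z0,z1,cx=0,cy=0):
    return np.array([[cx+a*sx/2,cy+b*sy/2,z] for a in(-1,1) for b in(-1,1) for z in(z0,z1)])/1000
def pose(P,q,z=0):
    c,s=np.cos(q[2]),np.sin(q[2]);P=np.asarray(P)
    return np.c_[q[0]+c*P[:,0]-s*P[:,1],q[1]+s*P[:,0]+c*P[:,1],P[:,2]+z]
TUB=[box(118,204,0,80),box(126,212,80,84),box(8,44,84,114,-53)]
OPEN=[box(118,204,0,80)]
LID=[box(126,212,8,12),box(104,190,0,8),box(8,44,12,42,-53)]
TRAY=[box(102,176,0,18)]
def grey(im,thr=22):
    b=im.astype(np.float32);return np.clip((thr+8-(b[...,2]-b[...,0]))/16,0,1)
def fit(boxes,q0,ims,m=14,cams=("scene","top"),z=0,score=grey):
    data=[]
    for n in cams:
        uv=np.vstack([proj(pose(B,q0,z),n) for B in boxes]);lo=np.floor(uv.min(0)-m).astype(int);hi=np.ceil(uv.max(0)+m).astype(int)
        lo=np.maximum(lo,0)
        w=score(cv2.GaussianBlur(ims[n],(3,3),0))[lo[1]:hi[1],lo[0]:hi[0]]
        data.append((n,lo,w))
    def f(q):
        e=0
        for n,lo,w in data:
            M=np.zeros((w.shape[0]*S,w.shape[1]*S),np.float32)
            for B in boxes:
                uv=((proj(pose(B,q,z),n)-lo+.5)*S-.5)
                h=cv2.convexHull(uv.astype(np.float32))
                cv2.fillConvexPoly(M,np.round(h*16).astype(np.int32),1,shift=4)
            M=cv2.resize(M,w.shape[::-1],interpolation=cv2.INTER_AREA)
            e+=np.abs(cv2.GaussianBlur(M,(3,3),0)-w).sum()/M.sum()
        return e
    best=None
    for d in(.06,.02):
        q=np.array(q0 if best is None else best.x)
        sim=np.vstack([q]+[q+v for v in np.diag([d/3,d/3,d*3])])
        best=minimize(f,q,method="Nelder-Mead",options=dict(initial_simplex=sim,xatol=2e-4,fatol=1e-4))
    return best.x,best.fun
def snap(tag):
    ims={}
    for n in("scene","top"):
        ims[n]=get_image(n);cv2.imwrite(f"pics/{tag}_{n}.png",ims[n])
    return ims
E
python3 - <<'E'
from h import *
ims={n:cv2.imread(f"pics/a_{n}.png") for n in("scene","top")}
for nm,B,uv,yaws,z in(("tub",TUB,(406,252),(-.1,.1),.06),("tray",TRAY,(236,252),(-.3,.3),.01)):
    p=ray(uv,"top",z);print(nm,"start",p)
    for y in yaws:
        for cams in(("scene","top"),("scene",),("top",)):
            q,e=fit(B,[p[0],p[1],y],ims,cams=cams);print(cams,np.round(q,4),round(e,3),np.hypot(q[0],q[1]).round(3))
for nm,uv,z in(("carton",(316,176),.05),("tape",(484,270),.04),("spray",(137,226),.17),("green",(402,328),0.01),("pink",(411,183),.01)):print(nm,ray(uv,"top",z).round(3))
E
```

```text
tub start [ 0.51627298 -0.29166086  0.06      ]
('scene', 'top') [ 0.5148 -0.2886  0.2014] 0.277 0.59
('scene',) [ 0.5144 -0.2879  0.2004] 0.214 0.589
('top',) [ 0.515  -0.2887  0.1924] 0.062 0.59
('scene', 'top') [ 0.5147 -0.2887  0.2052] 0.248 0.59Traceback (most recent call last):
  File "<stdin>", line 7, in <module>
  File "h.py", line 45, in fit
    best=minimize(f,q,method="Nelder-Mead",options=dict(initial_simplex=sim,xatol=2e-4,fatol=1e-4))
    res = _minimize_neldermead(fun, x0, args, callback, bounds=bounds,
                               **options)
    fxcc = func(xcc)
    fx = function(np.copy(x), *(wrapper_args + args))
  File "h.py", line 35, in f
    uv=((proj(pose(B,q,z),n)-lo+.5)*S-.5)
         ~~~~^^^^^^^^^^^^^^^
  File "h.py", line 7, in proj
    c=calibration(n);E=c["extrinsics"];p=(np.asarray(P)-E[:3,3])@E[:3,:3]
ValueError: time passes only in moves, steps and waits
```

```bash
sed -i 's/^S=4/S=4\nCAL={n:calibration(n) for n in("scene","top")}/; s/c=calibration(n)/c=CAL[n]/; s/cams=("scene","top"),z=0/cams=("scene","top"),z=0/' h.py; python3 - <<'E'
from h import *
ims={n:cv2.imread(f"pics/a_{n}.png") for n in("scene","top")}
p=ray((236,252),"top",.01)
for cams in(("scene","top"),("scene",),("top",)):
    q,e=fit(TRAY,[p[0],p[1],-.25],ims,cams=cams);print(cams,np.round(q,4),round(e,3),np.hypot(q[0],q[1]).round(3))
for nm,uv,z in(("carton",(316,176),.05),("tape",(484,270),.04),("spray",(137,226),.17),("green",(402,328),0.01),("pink",(411,183),.01)):print(nm,ray(uv,"top",z).round(3))
q=[.5148,-.2887,.20]
print("tab",pose([[-.053,0,.099],[.059,0,.08]],q))
E
```

```text
('scene', 'top') [ 0.4931  0.2743 -0.2177] 0.411 0.564
('scene',) [ 0.4934  0.2743 -0.2241] 0.15 0.565
('top',) [ 0.4962  0.2738 -0.2839] 0.257 0.567
carton [0.763 0.017 0.05 ]
tape [ 0.475 -0.552  0.04 ]
spray [0.529 0.558 0.17 ]
green [ 0.273 -0.292  0.01 ]
pink [ 0.77  -0.311  0.01 ]
tab [[ 0.46285647 -0.29922947  0.099     ]
 [ 0.57262393 -0.27697851  0.08      ]]
```

Emit:
carry_out(
  targets=[0.74,-0.88,0,0,0,-0.5,0.74,-0.88,0,0,0,-0.5,0.74,-0.88,0,0,0,-0.5,0.74,-0.88,0,0,0,-0.5,0.74,-0.88,0,0,0,-0.5,0.74,-0.88,0,0,0,-0.5,0.74,-0.88,0,0,0,-0.5,0.74,-0.88,0,0,0,-0.5,0.02,-0.98,0,0,0,-0.6,0.02,-0.98,0,0,0,-0.6,0.02,-0.98,0,0,0,-0.6,0.02,-0.98,0,0,0,-0.6,0.02,-0.98,0,0,0,-0.6,0.02,-0.98,0,0,0,-0.6,0.02,-0.98,0,0,0,-0.6,0.02,-0.98,0,0,0,-0.6,0.02,-0.98,0,0,0,-0.6,0.02,-0.98,0,0,0,-0.6,0.02,-0.98,0,0,0,-0.6,0.02,-0.98,0,0,0,-0.6],
  hand=50,
)

```text
time_s: 2.8
tcp_pos: [0.46, -0.2199, 0.2314]
eef_rot: [3.141, 0.0, 1.781]
ft_force: [0.6, -0.3, 0.7]
opening: 0.05
```

Emit:
carry_out(
  targets=[0.04,-0.99,0,0,0,-0.14,0.04,-0.99,0,0,0,0,0,0,-1,0,0,0,0,0,-1,0,0,0,0,0,0,0,0,0,0,0,0,0,0,0],
)

```text
time_s: 3.4
tcp_pos: [0.4635, -0.2975, 0.1522]
eef_rot: [-3.141, -0.0, 1.771]
ft_force: [1.2, 0.4, 0.9]
opening: 0.0502
```

```bash
python3 - <<'E'
from h import *
ims=snap("b");s=sense();print(s["tcp_pos"],s["eef_rot"])
a=ims["scene"][200:360,170:330];b=ims["top"][190:310,340:460]
cv2.imwrite("pics/b1.png",np.hstack([cv2.resize(a,(400,400),interpolation=2),cv2.resize(b,(400,400),interpolation=2)]))
print(fit(TRAY,[.4931,.2743,-.22],ims))
E
```

```text
[ 0.46403917 -0.29771682  0.15322847] [3.13991217e+00 1.68521894e-03 1.77139917e+00]
(array([ 0.49319125,  0.27270037, -0.21775283]), np.float64(0.45424774289131165))
```

View pics/b1.png

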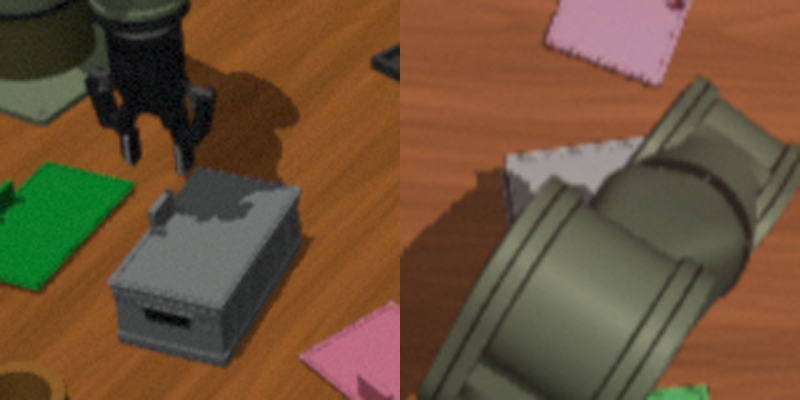

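The open fingers straddle the tab at crop (160,210), so I'll descend and grip.

Emit:
carry_out(
  targets=[0,0,-0.6,0,0,0,0,0,-0.6,0,0,0,0,0,-0.4,0,0,0,0,0,0,0,0,0],
)

```text
time_s: 3.9
tcp_pos: [0.4634, -0.2973, 0.0873]
eef_rot: [-3.141, -0.0, 1.771]
ft_force: [0.3, 0.3, 0.3]
opening: 0.0498
```

Emit:
carry_out(
  targets=[0,0,0,0,0,0,0,0,0,0,0,0,0,0,0,0,0,0,0,0,0,0,0,0,0,0,0,0,0,0,0,0,0,0,0,0],
  hand=0,
  force=60,
)

```text
time_s: 4.5
tcp_pos: [0.4637, -0.2977, 0.0886]
eef_rot: [3.14, 0.001, 1.771]
ft_force: [-1.9, 2.3, 13.7]
opening: 0.0068
```

Emit:
carry_out(
  targets=[0.01,0,0.12,-0.1,0.49,0,0.015,0.005,0.12,-0.1,0.49,0,0.02,0.005,0.119,-0.1,0.49,0,0.026,0.005,0.119,-0.1,0.49,0,0.031,0.006,0.117,-0.1,0.49,0,0.036,0.007,0.115,-0.1,0.49,0,0,0,0,0,0,0,0,0,0,0,0,0],
)

```text
time_s: 5.3
tcp_pos: [0.4692, -0.2962, 0.1158]
eef_rot: [-2.882, 0.001, 1.771]
ft_force: [1.8, 0.7, 0.9]
opening: 0.0073
```

```bash
python3 - <<'E'
from h import *
im=get_image("scene");s=sense();print(s["tcp_pos"],s["eef_rot"],s["ft_force"],s["opening"],s["qpos"].round(2))
cv2.imwrite("pics/c1.png",cv2.resize(im[200:360,170:330],(480,480),interpolation=2))
E
```

```text
[ 0.46901089 -0.29632203  0.11584048] [-2.88175831e+00  4.72525090e-04  1.77108779e+00] [1.98152389 0.62854283 1.59328146] 0.0065339302075658155 [ 0.31  0.94  0.23  1.47 -0.03  0.95  0.69]
```

View pics/c1.png

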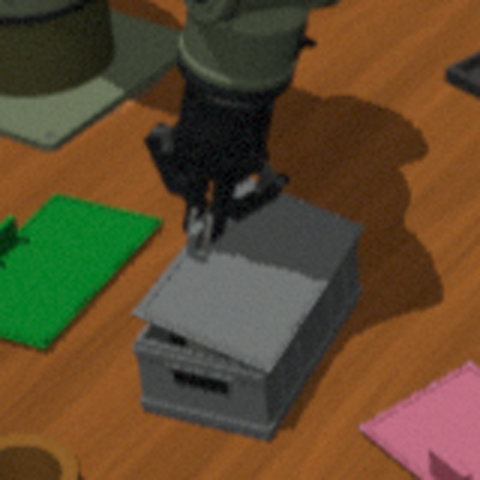

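The lid is tipped about 15° with its back edge on the rim. I'll tip it further.

Emit:
carry_out(
  targets=[0.04,0.008,0.114,-0.1,0.49,0,0.045,0.009,0.112,-0.1,0.49,0,0.05,0.01,0.11,-0.1,0.49,0,0.055,0.011,0.107,-0.1,0.49,0,0,0,0,0,0,0,0,0,0,0,0,0,0,0,0,0,0,0],
)

```text
time_s: 6.05
tcp_pos: [0.4763, -0.2949, 0.1334]
eef_rot: [-2.707, 0.0, 1.771]
ft_force: [3.4, 0.2, 0.7]
opening: 0.0071
```

Emit:
carry_out(
  targets=[0,0,0.5,0,0,0,0,0,1,0,0,0,0,0,0.7,0.1,-0.49,0,0,0,0,0.2,-0.98,0,-0.05,0.3,0,0.2,-0.98,0,-0.1,0.6,0,0.2,-0.98,0,-0.1,0.8,0,0.2,-0.98,0,-0.1,0.8,0,0.1,-0.49,0,-0.1,0.8,0,0,0,0,-0.1,0.8,0,0,0,0,-0.1,0.8,0,0,0,0,-0.05,0.8,0,0,0,0,-0.05,0.7,0,0,0,0,0,0.5,0,0,0,0,0,0,0,0,0,0,0,0,0,0,0,0],
  force=80,
)

```text
time_s: 7.65
tcp_pos: [0.4459, -0.0193, 0.2214]
eef_rot: [-3.141, 0.0, 1.771]
ft_force: [0.7, -0.2, -0.7]
opening: 0.0064
```

```bash
python3 - <<'E'
from h import *
ims=snap("d");s=sense();print(s["tcp_pos"],s["eef_rot"],s["ft_force"],s["opening"],s["qpos"].round(2))
a=ims["scene"][180:360,170:410];b=ims["top"][180:330,210:480]
cv2.imwrite("pics/d1.png",np.vstack([cv2.resize(a,None,fx=2,fy=1.5,interpolation=2) if 0 else cv2.resize(a,(400,300),interpolation=2),cv2.resize(b,(400,222),interpolation=2)]))
E
```

```text
[ 0.44615541 -0.01984388  0.22142978] [-3.14150531e+00  4.02580093e-04  1.76976183e+00] [-0.27182437 -0.60586577  0.13010122] 0.006567955490307935 [-0.16  0.55  0.21  1.95 -0.18  0.66  0.37]
```

View pics/d1.png

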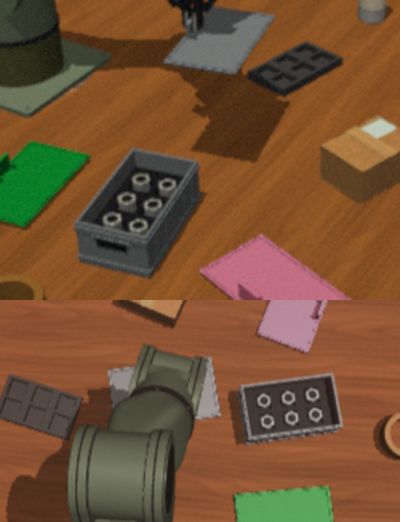

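Emit:
carry_out(
  targets=[0.08,0,-0.6,0,0,0,0,0,-0.9,0,0,0,0,0,-1,0,0,0,0,0,-1,0,0,0,0,0,-0.8,0,0,0,0,0,-0.45,0,0,0,0,0,-0.2,0,0,0,0,0,-0.1,0,0,0,0,0,-0.05,0,0,0,0,0,0,0,0,0],
)

```text
time_s: 8.75
tcp_pos: [0.4499, -0.0189, 0.018]
eef_rot: [3.141, 0.0, 1.771]
ft_force: [-0.4, 0.3, -1.6]
opening: 0.0064
```

Emit:
carry_out(
  targets=[0,0,-0.03,0,0,0,0,0,-0.03,0,0,0,0,0,0,0,0,0],
)

```text
time_s: 9.05
tcp_pos: [0.45, -0.0188, 0.0165]
eef_rot: [3.14, 0.0, 1.771]
ft_force: [-4.1, 0.9, 37.4]
opening: 0.0063
```

Emit:
carry_out(
  targets=[0,0,0.035,0,0,0,0,0,0,0,0,0],
)

```text
time_s: 9.25
tcp_pos: [0.4499, -0.0187, 0.0169]
eef_rot: [3.141, 0.0, 1.771]
ft_force: [-0.3, 0.3, -1.5]
opening: 0.0066
```

Emit:
carry_out(
  targets=[0,0,0,0,0,0,0,0,0,0,0,0,0,0,0,0,0,0,0,0,0,0,0,0,0,0,0.4,0,0,0,0,0,1,0,0,0,0,0,1,0,0,0,0,0,1,0,0,0,0,0,0.6,0,0,0],
  hand=45,
)

```text
time_s: 10.15
tcp_pos: [0.4499, -0.0188, 0.179]
eef_rot: [3.14, 0.0, 1.771]
ft_force: [0.6, 0.9, -0.9]
opening: 0.0446
```

```bash
python3 - <<'E'
from h import *
ims=snap("e")
T=[.5148,-.2887,.20]
c,s_=np.cos(.2),np.sin(.2)
for n in("top","scene"):
    for d in trace("nut1",n):
        p=ray(d["rect"][:2],n,.054);v=p[:2]-T[:2];print(n,round(d["p"],2),np.round(d["rect"],1),(1e3*np.array([c*v[0]+s_*v[1],-s_*v[0]+c*v[1]])).round(1))
for cams in(("scene","top"),("scene",),("top",)):
    print("tub",cams,fit(OPEN,T,ims,cams=cams))
    print("tray",cams,fit(TRAY,[.494,.274,-.24],ims,m=8,cams=cams))
    print("lid",cams,fit(LID,[.5,-.01,.2],ims,cams=cams))
a=ims["scene"][285:345,215:295];b=ims["top"][225:285,365:445]
cv2.imwrite("pics/e1.png",np.vstack([cv2.resize(x,(640,480),interpolation=2)[:,:] for x in(a,b)])[::1] if 0 else np.hstack([cv2.resize(x,(400,300),interpolation=2) for x in(a,b)]))
x=ims["top"][215:290,195:280];cv2.imwrite("pics/e2.png",cv2.resize(x,None,fx=5,fy=5,interpolation=2))
print(ims["top"][248:254,225:245:4].tolist()[0],ims["top"][215,225],ims["top"][285,240])
E
```

```text
top 0.73 [143.7 231.3  33.2  26.5] [194.4 840.7]
top 0.63 [420.4 246.3   8.1   6.4] [ 13.9 -54.6]
top 0.59 [391.4 262.4   5.1   8.8] [-25.4  49. ]
top 0.45 [405.9 259.6   9.5   8.9] [-23.    0.4]
scene 0.65 [252.4 317.4   9.7  13.7] [ 23.4 -60.2]
scene 0.65 [247.1 304.    9.9   7.8] [-12.7 -14.7]
scene 0.62 [271.9 293.8  11.   16.1] [32.5 46. ]
scene 0.54 [237.1 313.1   8.   15.1] [-21.4 -56.8]
scene 0.45 [253.8 307.9  72.4  77.9] [ 10.9 -24. ]
scene 0.41 [262.6 305.9   8.2  11.1] [29.5 -9.3]
tub ('scene', 'top') (array([ 0.51438324, -0.2879637 ,  0.20090177]), np.float64(0.3509829640388489))
tray ('scene', 'top') (array([ 0.49405432,  0.26738637, -0.24590212]), np.float64(0.5372816324234009))
lid ('scene', 'top') (array([ 0.50272134, -0.00798088,  0.22303272]), np.float64(1.392209529876709))
tub ('scene',) (array([ 0.51369359, -0.28686573,  0.1991061 ]), np.float64(0.28406375646591187))
tray ('scene',) (array([ 0.49285805,  0.27202743, -0.22434005]), np.float64(0.16991284489631653))
lid ('scene',) (array([ 0.50306281, -0.01168522,  0.20110274]), np.float64(0.6031447649002075))
tub ('top',) (array([ 0.51437059, -0.2886609 ,  0.19360886]), np.float64(0.0651349425315857))
tray ('top',) (array([ 0.49413008,  0.26692161, -0.2728038 ]), np.float64(0.35509058833122253))
lid ('top',) (array([ 0.50335216, -0.00489731,  0.24676207]), np.float64(0.7671198844909668))
[[65, 69, 80], [65, 70, 81], [66, 71, 82], [68, 73, 83], [68, 73, 83]] [ 54  90 154] [29 49 85]
```

View pics/e1.png

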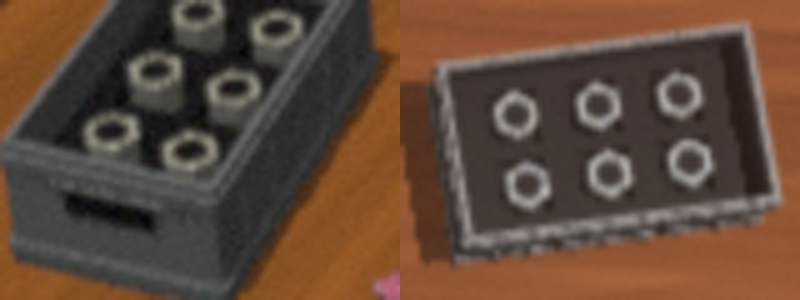

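```bash
cat >> h.py <<'E'
T=np.array([.5146,-.2885,.198])
def tubxy(p,q=T):
    v=np.asarray(p)[:2]-q[:2];c,s=np.cos(q[2]),np.sin(q[2]);return 1e3*np.array([c*v[0]+s*v[1],-s*v[0]+c*v[1]])
def nuts(ims,z=.058):
    g=cv2.cvtColor(ims["top"],cv2.COLOR_BGR2GRAY).astype(float);out=[]
    for x in(-23,23):
        for y in(-54,0,54):
            w0=pose([[x/1e3,y/1e3,z]],T);u=proj(w0,"top")[0]
            for _ in range(3):
                i,j=np.mgrid[0:480,0:640];m=np.hypot(i-u[1],j-u[0])<6.5
                w=np.clip(g-np.median(g[m])-10,0,None)*m
                u=np.array([(w*j).sum(),(w*i).sum()])/max(w.sum(),1)
            out.append(((x,y),ray(u,"top",z),w.sum()))
    return out
def greyt(im): return grey(im,35)
E
python3 - <<'E'
from h import *
ims={n:cv2.imread(f"pics/e_{n}.png") for n in("scene","top")}
for k,p,w in nuts(ims):print(k,p.round(4),tubxy(p).round(1),int(w))
for cams in(("scene","top"),("scene",),("top",)):
    print("tray",cams,fit(TRAY,[.494,.274,-.24],ims,m=6,cams=cams,score=greyt))
E
```

```text
(-23, -54) [ 0.503  -0.3467  0.058 ] [-22.8 -54.8] 2436
(-23, 0) [ 0.4927 -0.2944  0.058 ] [-22.7  -1.5] 2443
(-23, 54) [ 0.4811 -0.2411  0.058 ] [-23.5  53.1] 2400
(23, -54) [ 0.5473 -0.3389  0.058 ] [ 22.1 -55.8] 2411
(23, 0) [ 0.537  -0.2857  0.058 ] [22.5 -1.7] 2383
(23, 54) [ 0.5286 -0.2316  0.058 ] [24.9 53. ] 2462
tray ('scene', 'top') (array([ 0.49338595,  0.26960963, -0.25946051]), np.float64(0.37521710991859436))
tray ('scene',) (array([ 0.49235289,  0.27231903, -0.2467653 ]), np.float64(0.10371379554271698))
tray ('top',) (array([ 0.49345066,  0.26860013, -0.26201523]), np.float64(0.2643483579158783))
```

View pics/e2.png

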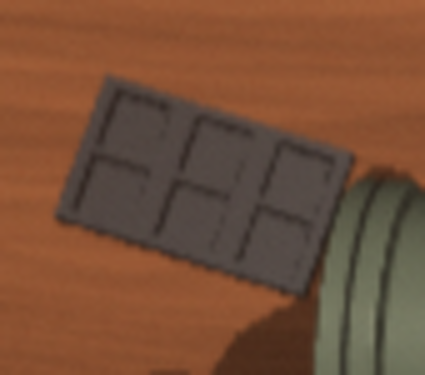

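Emit:
carry_out(
  targets=[0.043,-0.309,-0.08,0,0,1,0.043,-0.309,-0.08,0,0,1,0.043,-0.309,-0.08,0,0,1,0.043,-0.309,-0.08,0,0,1,0.043,-0.309,-0.08,0,0,1,0.043,-0.309,-0.08,0,0,1,0.043,-0.309,-0.08,0,0,1,0.043,-0.309,-0.08,0,0,1,0.043,-0.309,-0.08,0,0,1,0.043,-0.309,-0.08,0,0,1,0.043,-0.309,-0.08,0,0,1,0.043,-0.309,-0.08,0,0,1,0.043,-0.309,-0.08,0,0,1,0.043,-0.309,-0.08,0,0,1,0.043,-0.309,-0.08,0,0,1,0.043,-0.309,-0.08,0,0,1,0.043,-0.309,-0.08,0,0,1,0.043,-0.309,-0.08,0,0,1,0,0,0,0,0,0],
  hand=42,
)

```text
time_s: 12.25
tcp_pos: [0.4797, -0.2423, 0.1172]
eef_rot: [3.14, -0.001, -2.942]
ft_force: [0.5, -0.2, -0.2]
opening: 0.0417
```

```bash
python3 - <<'E'
from h import *
ims=snap("f");s=sense();print(s["tcp_pos"],s["eef_rot"],s["qpos"].round(2))
for cams in(("scene","top"),("scene",),("top",)):
    print("tray",cams,fit(TRAY,[.494,.271,-.25],ims,m=6,cams=cams,score=greyt))
    print("lid",cams,fit(LID,[.502,-.008,.2],ims,m=6,cams=cams,score=greyt))
cv2.imwrite("pics/f1.png",cv2.resize(ims["scene"][240:350,190:310],(600,550),interpolation=2))
E
```

```text
[ 0.48015694 -0.24057483  0.11801749] [ 3.13992491e+00 -6.66252729e-04 -2.94403302e+00] [ 0.58  0.83 -0.33  1.75  0.41  0.64  1.79]
tray ('scene', 'top') (array([ 0.49409331,  0.27306856, -0.25301295]), np.float64(0.2050042748451233))
lid ('scene', 'top') (array([ 0.50345334, -0.01053597,  0.19262394]), np.float64(0.28666603565216064))
tray ('scene',) (array([ 0.49329273,  0.27319541, -0.25992519]), np.float64(0.11655235290527344))
lid ('scene',) (array([ 0.50389179, -0.01265933,  0.19825923]), np.float64(0.23898956179618835))
tray ('top',) (array([ 0.49471323,  0.27215439, -0.27421319]), np.float64(0.08645529299974442))
lid ('top',) (array([ 0.503373  , -0.00979046,  0.19330471]), np.float64(0.0447106771171093))
```

View pics/f1.png

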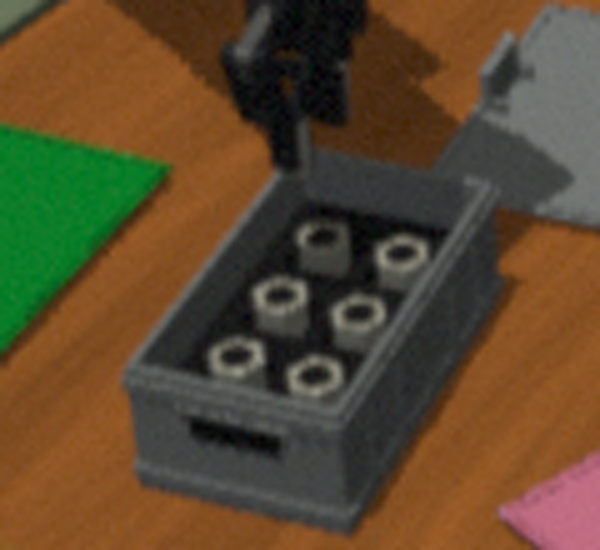

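Emit:
carry_out(
  targets=[0.02,0,-0.6,0,0,0,0,0,-0.7,0,0,0,0,0,-0.38,0,0,0,0,0,-0.08,0,0,0,0,0,0,0,0,0],
)

```text
time_s: 12.85
tcp_pos: [0.4814, -0.2405, 0.0484]
eef_rot: [3.141, -0.0, -2.942]
ft_force: [0.2, -0.2, 1.2]
opening: 0.0418
```

Emit:
carry_out(
  targets=[0,0,0,0,0,0,0,0,0,0,0,0,0,0,0,0,0,0,0,0,0,0,0,0,0,0,0,0,0,0],
  hand=0,
  force=60,
)

```text
time_s: 13.35
tcp_pos: [0.4818, -0.2411, 0.0496]
eef_rot: [-3.141, 0.001, -2.942]
ft_force: [-1.3, 2.0, 6.7]
opening: 0.0248
```

Emit:
carry_out(
  targets=[0,0,0.8,0,0,0,0,0.3,1,0,0,0,0,0.6,0.7,0,0,0,-0.06,0.97,0,0,0,-0.48,-0.06,0.97,0,0,0,-0.48,-0.06,0.97,0,0,0,-0.48,-0.06,0.97,0,0,0,-0.48,-0.06,0.97,0,0,0,-0.48,-0.06,0.97,0,0,0,-0.48,-0.06,0.97,0,0,0,-0.48,-0.06,0.97,0,0,0,-0.48,-0.06,0.97,0,0,0,-0.48,-0.06,0.97,0,0,0,-0.48,-0.02,0.97,0,0,0,-0.48,0,0,-0.9,0,0,0,0,0,-0.9,0,0,0,0,0,0,0,0,0,0,0,0,0,0,0],
)

```text
time_s: 15.15
tcp_pos: [0.4567, 0.2216, 0.0775]
eef_rot: [3.141, -0.0, 2.881]
ft_force: [0.6, 1.1, 0.8]
opening: 0.0249
```

```bash
python3 - <<'E'
from h import *
ims=snap("g");s=sense();print(s["tcp_pos"],s["eef_rot"],s["qpos"].round(2),s["opening"])
print("tray",fit(TRAY,[.494,.273,-.26],ims,m=6,cams=("scene",),score=greyt))
cv2.imwrite("pics/g1.png",cv2.resize(ims["scene"][180:260,290:400],(660,480),interpolation=2))
E
```

```text
[0.45730237 0.22174204 0.07830121] [3.14001519e+00 1.58941937e-03 2.88057441e+00] [-0.49  0.86 -0.05  1.88  0.1   0.4   0.7 ] 0.024846519418481885
tray (array([ 0.49265825,  0.27364294, -0.25093903]), np.float64(0.2863410711288452))
```

View pics/g1.png

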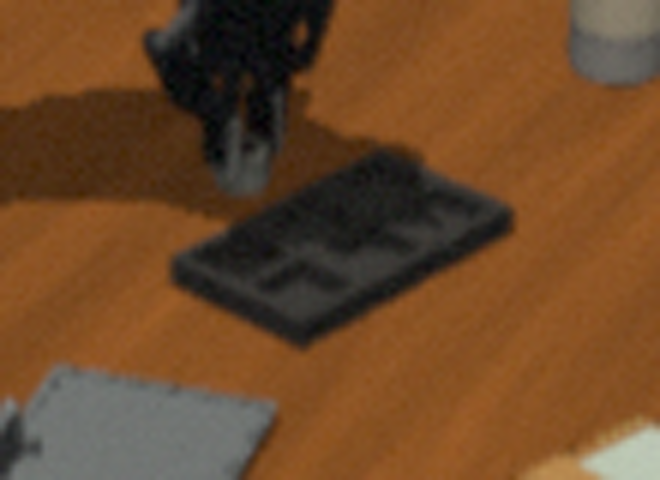

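Emit:
carry_out(
  targets=[0,0.03,-0.6,0,0,0,0,0,-0.55,0,0,0,0,0,-0.24,0,0,0,0,0,0,0,0,0],
)

```text
time_s: 15.65
tcp_pos: [0.4567, 0.2227, 0.0211]
eef_rot: [-3.141, -0.0, 2.881]
ft_force: [-0.3, 0.1, -0.4]
opening: 0.0248
```

Emit:
carry_out(
  targets=[0,0,0,0,0,0,0,0,0,0,0,0,0,0,0,0,0,0,0,0,0.4,0,0,0,0,0,1,0,0,0,0,0,1,0,0,0],
  hand=42,
)

```text
time_s: 16.25
tcp_pos: [0.4562, 0.2226, 0.1182]
eef_rot: [-3.141, -0.001, 2.881]
ft_force: [1.2, 0.2, -0.0]
opening: 0.0422
```

Emit:
carry_out(
  targets=[0.065,-0.923,0,0,0,0.377,0.065,-0.923,0,0,0,0.377,0.065,-0.923,0,0,0,0.377,0.065,-0.923,0,0,0,0.377,0.065,-0.923,0,0,0,0.377,0.065,-0.923,0,0,0,0.377,0.065,-0.923,0,0,0,0.377,0.065,-0.923,0,0,0,0.377,0.065,-0.923,0,0,0,0.377,0.065,-0.923,0,0,0,0.377,0.065,-0.923,0,0,0,0.377,0.065,-0.923,0,0,0,0.377,0.065,-0.923,0,0,0,0.377,0.065,-0.923,0,0,0,0.377,0,0,-0.5,0,0,0,0,0,0,0,0,0],
)

```text
time_s: 17.85
tcp_pos: [0.4918, -0.2945, 0.0954]
eef_rot: [3.14, -0.002, -2.943]
ft_force: [0.3, 0.6, 0.8]
opening: 0.042
```

```bash
python3 - <<'E'
from h import *
ims=snap("i");s=sense();print(s["tcp_pos"],s["eef_rot"],s["opening"])
print("tray",fit(TRAY,[.494,.273,-.26],ims,m=6,score=greyt))
a=ims["scene"][195:250,305:390];b=ims["top"][220:285,195:280]
cv2.imwrite("pics/i1.png",np.hstack([cv2.resize(x,(400,300),interpolation=2) for x in(a,b)]))
E
```

```text
[ 0.49309733 -0.2933725   0.09733701] [ 3.14129736e+00 -7.02967461e-05 -2.94058691e+00] 0.04162362951515553
tray (array([ 0.49438594,  0.27246228, -0.25320825]), np.float64(0.19719496369361877))
```

View pics/i1.png

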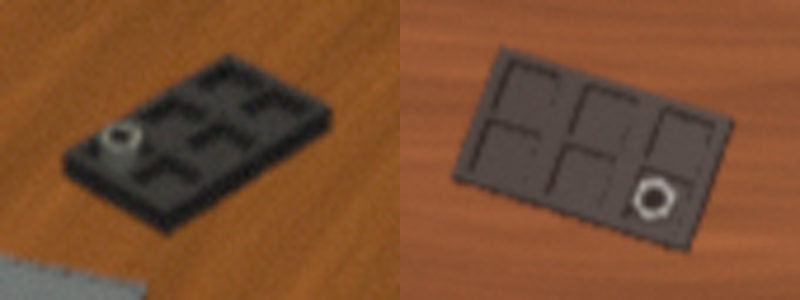

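Nut 1 sits in its pocket at right-crop pixel (655,198). Now nut 2.

Emit:
carry_out(
  targets=[0,0,-0.6,0,0,0,0,0,-0.5,0,0,0,0,0,-0.1,0,0,0,0,0,0,0,0,0],
)

```text
time_s: 18.35
tcp_pos: [0.4933, -0.2936, 0.0495]
eef_rot: [-3.141, 0.0, -2.94]
ft_force: [0.3, -0.2, 0.3]
opening: 0.0418
```

Emit:
carry_out(
  targets=[0,0,0,0,0,0,0,0,0,0,0,0,0,0,0,0,0,0,0,0,0,0,0,0,0,0,0.4,0,0,0,0,0,0.6,0,0,0],
  hand=0,
)

```text
time_s: 18.95
tcp_pos: [0.4928, -0.2939, 0.0895]
eef_rot: [3.141, -0.001, -2.941]
ft_force: [0.4, -0.0, -0.2]
opening: 0.0251
```

Emit:
carry_out(
  targets=[0,0.2,0.8,0,0,0,0,0.5,0.7,0,0,0,-0.037,0.97,0,0,0,-0.377,-0.037,0.97,0,0,0,-0.377,-0.037,0.97,0,0,0,-0.377,-0.037,0.97,0,0,0,-0.377,-0.037,0.97,0,0,0,-0.377,-0.037,0.97,0,0,0,-0.377,-0.037,0.97,0,0,0,-0.377,-0.037,0.97,0,0,0,-0.377,-0.037,0.97,0,0,0,-0.377,-0.037,0.97,0,0,0,-0.377,-0.037,0.97,0,0,0,-0.377,-0.037,0.97,0,0,0,-0.377,-0.037,0.97,0,0,0,-0.377,-0.037,0.97,0,0,0,-0.377,0,0,-0.9,0,0,0,0,0,-0.9,0,0,0,0,0,0,0,0,0],
)

```text
time_s: 20.85
tcp_pos: [0.4707, 0.2766, 0.0745]
eef_rot: [-3.138, -0.003, 2.882]
ft_force: [-0.0, -0.0, 1.0]
opening: 0.0249
```

```bash
cat >> h.py <<'E'
def check(q=(.494,.2725,-.253),m=6,cams=("scene",)):
    ims=snap("chk");s=sense();print(s["tcp_pos"].round(4),s["eef_rot"].round(3),s["opening"].round(4),s["time_s"])
    q,e=fit(TRAY,q,ims,m=m,cams=cams,score=greyt);print("tray",q.round(4),round(e,3))
    return ims,q
E
python3 -c "
from h import *
check()"
```

```text
Traceback (most recent call last):
  File "h.py", line 69, in check
    ims=snap("chk");s=sense();print(s["tcp_pos"].round(4),s["eef_rot"].round(3),s["opening"].round(4),s["time_s"])
                                                                                ^^^^^^^^^^^^^^^^^^
AttributeError: 'float' object has no attribute 'round'
```

```bash
sed -i 's/s\["opening"\].round(4)/round(s["opening"],4)/' h.py
python3 -c "
from h import *
check()"
```

```text
[0.473  0.2774 0.0789] [3.140e+00 2.000e-03 2.881e+00] 0.0245 21.05
tray [ 0.4926  0.275  -0.2449] 0.189
```

Emit:
carry_out(
  targets=[0,0.02,-0.6,0,0,0,0,0,-0.55,0,0,0,0,0,-0.24,0,0,0,0,0,0,0,0,0],
)

```text
time_s: 21.45
tcp_pos: [0.4723, 0.2778, 0.0215]
eef_rot: [-3.141, -0.0, 2.881]
ft_force: [-0.2, 0.0, 0.2]
opening: 0.0249
```

Emit:
carry_out(
  targets=[0,0,0,0,0,0,0,0,0,0,0,0,0,0,0,0,0,0,0,0,0.4,0,0,0,0,0,1,0,0,0,0,0,1,0,0,0],
  hand=42,
)

```text
time_s: 22.05
tcp_pos: [0.4719, 0.2777, 0.1186]
eef_rot: [-3.141, -0.001, 2.881]
ft_force: [1.5, -0.4, 0.1]
opening: 0.042
```

Emit:
carry_out(
  targets=[0.049,-0.976,0,0,0,0.33,0.049,-0.976,0,0,0,0.33,0.049,-0.976,0,0,0,0.33,0.049,-0.976,0,0,0,0.33,0.049,-0.976,0,0,0,0.33,0.049,-0.976,0,0,0,0.33,0.049,-0.976,0,0,0,0.33,0.049,-0.976,0,0,0,0.33,0.049,-0.976,0,0,0,0.33,0.049,-0.976,0,0,0,0.33,0.049,-0.976,0,0,0,0.33,0.049,-0.976,0,0,0,0.33,0.049,-0.976,0,0,0,0.33,0.049,-0.976,0,0,0,0.33,0.049,-0.976,0,0,0,0.33,0.049,-0.976,0,0,0,0.33,0,0,-0.3,0,0,0,0,0,-0.7,0,0,0,0,0,-0.6,0,0,0,0,0,-0.13,0,0,0],
)

```text
time_s: 24.05
tcp_pos: [0.5027, -0.3461, 0.0462]
eef_rot: [3.14, -0.002, -2.941]
ft_force: [0.3, -0.5, -0.3]
opening: 0.0421
```

Emit:
carry_out(
  targets=[0,0,0,0,0,0,0,0,0,0,0,0],
)

```text
time_s: 24.25
tcp_pos: [0.5042, -0.3469, 0.0493]
eef_rot: [-3.14, 0.001, -2.941]
ft_force: [0.8, 1.2, -0.7]
opening: 0.042
```

```bash
python3 -c "
from h import *
check(m=14,cams=('scene','top'))"
```

```text
[ 0.5041 -0.3471  0.0492] [-3.140e+00  1.000e-03 -2.941e+00] 0.0416 24.35
tray [ 0.4941  0.2732 -0.2538] 0.467
```

Emit:
carry_out(
  targets=[0,0,0,0,0,0,0,0,0,0,0,0,0,0,0,0,0,0,0,0,0,0,0,0,0,0,0.4,0,0,0,0,0,0.8,0,0,0],
  hand=0,
)

```text
time_s: 24.95
tcp_pos: [0.5029, -0.3463, 0.096]
eef_rot: [3.14, -0.002, -2.941]
ft_force: [1.1, -0.2, -0.4]
opening: 0.0248
```

Emit:
carry_out(
  targets=[0,0.2,0.9,0,0,0,0,0.5,0.4,0,0,0,-0.026,0.962,0,0,0,-0.31,-0.026,0.962,0,0,0,-0.31,-0.026,0.962,0,0,0,-0.31,-0.026,0.962,0,0,0,-0.31,-0.026,0.962,0,0,0,-0.31,-0.026,0.962,0,0,0,-0.31,-0.026,0.962,0,0,0,-0.31,-0.026,0.962,0,0,0,-0.31,-0.026,0.962,0,0,0,-0.31,-0.026,0.962,0,0,0,-0.31,-0.026,0.962,0,0,0,-0.31,-0.026,0.962,0,0,0,-0.31,-0.026,0.962,0,0,0,-0.31,-0.026,0.962,0,0,0,-0.31,-0.026,0.962,0,0,0,-0.31,-0.026,0.962,0,0,0,-0.31,-0.026,0.962,0,0,0,-0.31,0,0,-0.5,0,0,0],
)

```text
time_s: 26.95
tcp_pos: [0.485, 0.3418, 0.1304]
eef_rot: [3.135, 0.001, 2.887]
ft_force: [0.6, -1.1, -1.8]
opening: 0.0247
```

Emit:
carry_out(
  targets=[0,0,-0.9,0,0,0,0,0,-0.4,0,0,0,0,0,0,0,0,0],
)

```text
time_s: 27.25
tcp_pos: [0.4851, 0.3352, 0.0751]
eef_rot: [-3.14, -0.002, 2.882]
ft_force: [0.2, 0.5, 0.4]
opening: 0.025
```

```bash
python3 -c "
from h import *
check()"
```

```text
[0.4862 0.3358 0.0773] [3.141 0.    2.882] 0.0246 27.35
tray [ 0.493   0.2745 -0.2462] 0.128
```

Emit:
carry_out(
  targets=[0,0,-0.6,0,0,0,0,0,-0.55,0,0,0,0,0,-0.24,0,0,0,0,0,0,0,0,0],
)

```text
time_s: 27.75
tcp_pos: [0.486, 0.3354, 0.0206]
eef_rot: [-3.141, -0.0, 2.882]
ft_force: [-0.4, -0.1, -0.3]
opening: 0.0247
```

Emit:
carry_out(
  targets=[0,0,0,0,0,0,0,0,0,0,0,0,0,0,0,0,0,0,0,0,0.4,0,0,0,0,0,1,0,0,0,0,0,1,0,0,0],
  hand=42,
)

```text
time_s: 28.35
tcp_pos: [0.4857, 0.3353, 0.1187]
eef_rot: [-3.141, -0.0, 2.882]
ft_force: [-0.3, -0.3, 0.3]
opening: 0.0422
```

Emit:
carry_out(
  targets=[0.072,-0.945,0,0,0,0.35,0.072,-0.945,0,0,0,0.35,0.072,-0.945,0,0,0,0.35,0.072,-0.945,0,0,0,0.35,0.072,-0.945,0,0,0,0.35,0.072,-0.945,0,0,0,0.35,0.072,-0.945,0,0,0,0.35,0.072,-0.945,0,0,0,0.35,0.072,-0.945,0,0,0,0.35,0.072,-0.945,0,0,0,0.35,0.072,-0.945,0,0,0,0.35,0.072,-0.945,0,0,0,0.35,0.072,-0.945,0,0,0,0.35,0.072,-0.945,0,0,0,0.35,0.072,-0.945,0,0,0,0.35,0,0,-0.3,0,0,0,0,0,-0.7,0,0,0,0,0,-0.6,0,0,0,0,0,-0.13,0,0,0,0,0,0,0,0,0],
)

```text
time_s: 30.35
tcp_pos: [0.5292, -0.2314, 0.0477]
eef_rot: [-3.141, -0.0, -2.943]
ft_force: [-0.2, 0.2, 0.9]
opening: 0.0423
```

```bash
python3 -c "
from h import *
check(m=14,cams=('scene','top'))"
```

```text
[ 0.5297 -0.2317  0.0486] [-3.141e+00  1.000e-03 -2.943e+00] 0.0423 30.45
tray [ 0.4944  0.2725 -0.2534] 0.466
```

Emit:
carry_out(
  targets=[0,0,0,0,0,0,0,0,0,0,0,0,0,0,0,0,0,0,0,0,0,0,0,0,0,0,0.4,0,0,0,0,0,0.8,0,0,0],
  hand=0,
)

```text
time_s: 31.05
tcp_pos: [0.5284, -0.2313, 0.095]
eef_rot: [3.141, -0.002, -2.943]
ft_force: [0.3, -0.4, 0.0]
opening: 0.025
```

Emit:
carry_out(
  targets=[0,0.2,0.9,0,0,0,0,0.5,0.4,0,0,0,-0.063,0.943,0,0,0,-0.48,-0.063,0.943,0,0,0,-0.48,-0.063,0.943,0,0,0,-0.48,-0.063,0.943,0,0,0,-0.48,-0.063,0.943,0,0,0,-0.48,-0.063,0.943,0,0,0,-0.48,-0.063,0.943,0,0,0,-0.48,-0.063,0.943,0,0,0,-0.48,-0.063,0.943,0,0,0,-0.48,-0.063,0.943,0,0,0,-0.48,-0.063,0.943,0,0,0,-0.48,0,0,-0.5,0,0,0,0,0,-0.9,0,0,0,0,0,-0.4,0,0,0,0,0,0,0,0,0],
)

```text
time_s: 32.75
tcp_pos: [0.5006, 0.2111, 0.0741]
eef_rot: [-3.14, -0.002, 2.88]
ft_force: [0.2, -0.0, 0.6]
opening: 0.0253
```

```bash
python3 -c "
from h import *
check()"
```

```text
[0.5017 0.2115 0.0761] [3.141 0.    2.879] 0.0249 32.85
tray [ 0.4911  0.2743 -0.2494] 0.309
```

Emit:
carry_out(
  targets=[0,0,-0.6,0,0,0,0,0,-0.55,0,0,0,0,0,-0.22,0,0,0,0,0,0,0,0,0],
)

```text
time_s: 33.25
tcp_pos: [0.5014, 0.2114, 0.0207]
eef_rot: [-3.141, -0.0, 2.879]
ft_force: [-0.6, -0.0, -0.8]
opening: 0.025
```

Emit:
carry_out(
  targets=[0,0,0,0,0,0,0,0,0,0,0,0,0,0,0,0,0,0,0,0,0.4,0,0,0,0,0,1,0,0,0,0,0,1,0,0,0],
  hand=42,
)

```text
time_s: 33.85
tcp_pos: [0.5011, 0.2112, 0.1178]
eef_rot: [-3.141, -0.001, 2.88]
ft_force: [1.0, -1.0, -0.0]
opening: 0.0422
```

Emit:
carry_out(
  targets=[0.069,-0.955,0,0,0,0.405,0.069,-0.955,0,0,0,0.405,0.069,-0.955,0,0,0,0.405,0.069,-0.955,0,0,0,0.405,0.069,-0.955,0,0,0,0.405,0.069,-0.955,0,0,0,0.405,0.069,-0.955,0,0,0,0.405,0.069,-0.955,0,0,0,0.405,0.069,-0.955,0,0,0,0.405,0.069,-0.955,0,0,0,0.405,0.069,-0.955,0,0,0,0.405,0.069,-0.955,0,0,0,0.405,0.069,-0.955,0,0,0,0.405,0,0,-0.3,0,0,0,0,0,-0.7,0,0,0,0,0,-0.6,0,0,0,0,0,-0.12,0,0,0,0,0,0,0,0,0],
)

```text
time_s: 35.65
tcp_pos: [0.5373, -0.285, 0.0477]
eef_rot: [3.141, -0.0, -2.944]
ft_force: [0.2, 0.3, 1.1]
opening: 0.0419
```

```bash
python3 -c "
from h import *
check(m=14,cams=('scene','top'))"
```

```text
[ 0.5378 -0.2854  0.0489] [-3.141e+00  1.000e-03 -2.944e+00] 0.0422 35.75
tray [ 0.4945  0.2728 -0.2598] 0.467
```

Emit:
carry_out(
  targets=[0,0,0,0,0,0,0,0,0,0,0,0,0,0,0,0,0,0,0,0,0,0,0,0,0,0,0.4,0,0,0,0,0,0.8,0,0,0],
  hand=0,
)

```text
time_s: 36.35
tcp_pos: [0.5366, -0.285, 0.0959]
eef_rot: [3.14, -0.002, -2.944]
ft_force: [0.2, -0.2, -0.4]
opening: 0.0249
```

Emit:
carry_out(
  targets=[0,0.2,0.9,0,0,0,0,0.5,0.4,0,0,0,-0.039,0.937,0,0,0,-0.375,-0.039,0.937,0,0,0,-0.375,-0.039,0.937,0,0,0,-0.375,-0.039,0.937,0,0,0,-0.375,-0.039,0.937,0,0,0,-0.375,-0.039,0.937,0,0,0,-0.375,-0.039,0.937,0,0,0,-0.375,-0.039,0.937,0,0,0,-0.375,-0.039,0.937,0,0,0,-0.375,-0.039,0.937,0,0,0,-0.375,-0.039,0.937,0,0,0,-0.375,-0.039,0.937,0,0,0,-0.375,-0.039,0.937,0,0,0,-0.375,-0.039,0.937,0,0,0,-0.375,0,0,-0.5,0,0,0,0,0,-0.9,0,0,0,0,0,-0.4,0,0,0,0,0,0,0,0,0],
)

```text
time_s: 38.35
tcp_pos: [0.5147, 0.2673, 0.0749]
eef_rot: [-3.14, -0.002, 2.881]
ft_force: [-0.1, 0.3, 0.4]
opening: 0.0248
```

```bash
python3 -c "
from h import *
check()"
```

```text
[0.5158 0.2678 0.077 ] [3.141e+00 1.000e-03 2.881e+00] 0.0246 38.45
tray [ 0.4924  0.2764 -0.2263] 0.187
```

Emit:
carry_out(
  targets=[0,0,-0.6,0,0,0,0,0,-0.55,0,0,0,0,0,-0.23,0,0,0,0,0,0,0,0,0],
)

```text
time_s: 38.85
tcp_pos: [0.5155, 0.2675, 0.0208]
eef_rot: [-3.142, -0.0, 2.881]
ft_force: [-0.6, -0.3, -0.6]
opening: 0.0249
```

Emit:
carry_out(
  targets=[0,0,0,0,0,0,0,0,0,0,0,0,0,0,0,0,0,0,0,0,0.4,0,0,0,0,0,1,0,0,0,0,0,1,0,0,0],
  hand=42,
)

```text
time_s: 39.45
tcp_pos: [0.5151, 0.2673, 0.1178]
eef_rot: [-3.141, -0.001, 2.881]
ft_force: [0.2, -0.2, 0.8]
opening: 0.0419
```

Emit:
carry_out(
  targets=[0.05,-0.947,0,0,0,0.33,0.05,-0.947,0,0,0,0.33,0.05,-0.947,0,0,0,0.33,0.05,-0.947,0,0,0,0.33,0.05,-0.947,0,0,0,0.33,0.05,-0.947,0,0,0,0.33,0.05,-0.947,0,0,0,0.33,0.05,-0.947,0,0,0,0.33,0.05,-0.947,0,0,0,0.33,0.05,-0.947,0,0,0,0.33,0.05,-0.947,0,0,0,0.33,0.05,-0.947,0,0,0,0.33,0.05,-0.947,0,0,0,0.33,0.05,-0.947,0,0,0,0.33,0.05,-0.947,0,0,0,0.33,0.05,-0.947,0,0,0,0.33,0,0,-0.3,0,0,0,0,0,-0.7,0,0,0,0,0,-0.6,0,0,0,0,0,-0.1,0,0,0],
)

```text
time_s: 41.45
tcp_pos: [0.5464, -0.3381, 0.0464]
eef_rot: [3.14, -0.003, -2.941]
ft_force: [-0.5, 0.0, 0.8]
opening: 0.0419
```

```bash
python3 - <<'E'
from h import *
ims,q=check(m=14,cams=('scene','top'))
a=ims["scene"][195:250,305:390];b=ims["top"][220:285,195:280]
cv2.imwrite("pics/j1.png",np.hstack([cv2.resize(x,(400,300),interpolation=2) for x in(a,b)]))
E
```

```text
[ 0.5475 -0.3385  0.0487] [ 3.141 -0.    -2.942] 0.0418 41.55
tray [ 0.4944  0.2732 -0.2566] 0.467
```

View pics/j1.png

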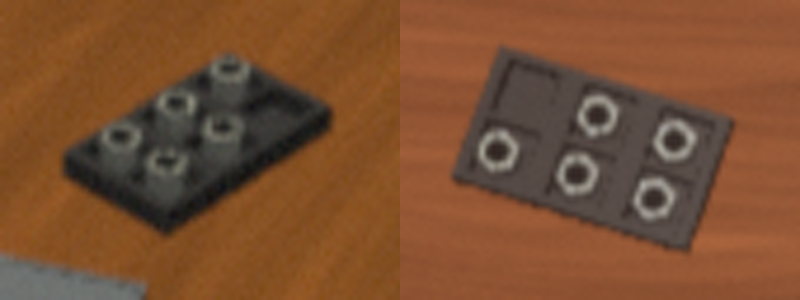

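Five nuts sit in their pockets. The far pocket at right-crop pixel (528,90) is still empty. Taking the last nut there.

Emit:
carry_out(
  targets=[0,0,0,0,0,0,0,0,0,0,0,0,0,0,0,0,0,0,0,0,0,0,0,0,0,0,0.4,0,0,0,0,0,0.8,0,0,0],
  hand=0,
)

```text
time_s: 42.15
tcp_pos: [0.5469, -0.3384, 0.0971]
eef_rot: [3.141, -0.001, -2.941]
ft_force: [0.9, 0.6, -0.4]
opening: 0.0248
```

Emit:
carry_out(
  targets=[0,0.2,0.9,0,0,0,0,0.5,0.4,0,0,0,-0.024,0.932,0,0,0,-0.31,-0.024,0.932,0,0,0,-0.31,-0.024,0.932,0,0,0,-0.31,-0.024,0.932,0,0,0,-0.31,-0.024,0.932,0,0,0,-0.31,-0.024,0.932,0,0,0,-0.31,-0.024,0.932,0,0,0,-0.31,-0.024,0.932,0,0,0,-0.31,-0.024,0.932,0,0,0,-0.31,-0.024,0.932,0,0,0,-0.31,-0.024,0.932,0,0,0,-0.31,-0.024,0.932,0,0,0,-0.31,-0.024,0.932,0,0,0,-0.31,-0.024,0.932,0,0,0,-0.31,-0.024,0.932,0,0,0,-0.31,-0.024,0.932,0,0,0,-0.31,-0.024,0.932,0,0,0,-0.31,0,0,-0.5,0,0,0],
)

```text
time_s: 44.15
tcp_pos: [0.5303, 0.3297, 0.1318]
eef_rot: [3.135, 0.002, 2.886]
ft_force: [0.5, -1.3, -1.3]
opening: 0.0248
```

Emit:
carry_out(
  targets=[0,0,-0.9,0,0,0,0,0,-0.4,0,0,0,0,0,0,0,0,0],
)

```text
time_s: 44.45
tcp_pos: [0.5305, 0.3231, 0.076]
eef_rot: [-3.14, -0.001, 2.882]
ft_force: [0.1, 0.4, 0.3]
opening: 0.0253
```

```bash
python3 -c "
from h import *
check()"
```

```text
[0.5315 0.3236 0.0782] [3.140e+00 1.000e-03 2.882e+00] 0.025 44.55
tray [ 0.4927  0.2748 -0.2393] 0.167
```

Emit:
carry_out(
  targets=[0,0,-0.6,0,0,0,0,0,-0.55,0,0,0,0,0,-0.25,0,0,0,0,0,0,0,0,0],
)

```text
time_s: 44.95
tcp_pos: [0.5312, 0.3232, 0.0207]
eef_rot: [-3.141, -0.0, 2.882]
ft_force: [0.2, 0.9, -0.5]
opening: 0.0248
```

Emit:
carry_out(
  targets=[0,0,0,0,0,0,0,0,0,0,0,0,0,0,0,0,0,0,0,0,0.4,0,0,0,0,0,1,0,0,0,0,0,1,0,0,0],
  hand=42,
)

```text
time_s: 45.55
tcp_pos: [0.5309, 0.3231, 0.1187]
eef_rot: [-3.142, -0.0, 2.882]
ft_force: [0.3, 0.2, 0.9]
opening: 0.0423
```

Emit:
carry_out(
  targets=[-0.145,-0.611,0.1,0,0,-0.909,-0.145,-0.611,0.1,0,0,-0.909,-0.145,-0.611,0,0,0,-0.909,-0.145,-0.611,0,0,0,-0.909,-0.145,-0.611,0,0,0,-0.909,-0.145,-0.611,0,0,0,-0.909,-0.145,-0.611,0,0,0,-0.909,-0.145,-0.611,0,0,0,-0.909,-0.145,-0.611,0,0,0,-0.909,-0.145,-0.611,0,0,0,-0.909,-0.145,-0.611,0,0,0,-0.909,-0.145,-0.611,0,0,0,-0.909,-0.145,-0.611,0,0,0,-0.909,-0.145,-0.611,0,0,0,-0.909,0,0,0,0,0,0,0,0,0,0,0,0],
  hand=50,
)

```text
time_s: 47.15
tcp_pos: [0.4503, -0.0189, 0.1252]
eef_rot: [3.14, -0.0, 1.771]
ft_force: [0.3, -0.2, -0.0]
opening: 0.0503
```

```bash
python3 - <<'E'
from h import *
ims,q=check()
print("lid",fit(LID,[.503,-.010,.2],ims,m=6,cams=("scene",),score=greyt))
a=ims["scene"][180:280,220:390]
print("tub",fit(OPEN,T,ims,cams=("top",)))
cv2.imwrite("pics/k1.png",cv2.resize(a,(800,470),interpolation=2))
E
```

```text
[ 0.4503 -0.0181  0.1249] [ 3.141 -0.     1.773] 0.0503 47.25
tray [ 0.4931  0.2727 -0.2474] 0.123
lid (array([ 0.50319418, -0.01029862,  0.20685456]), np.float64(0.2530187964439392))
tub (array([ 0.51435069, -0.28869737,  0.19327525]), np.float64(0.07009466737508774))
```

View pics/k1.png

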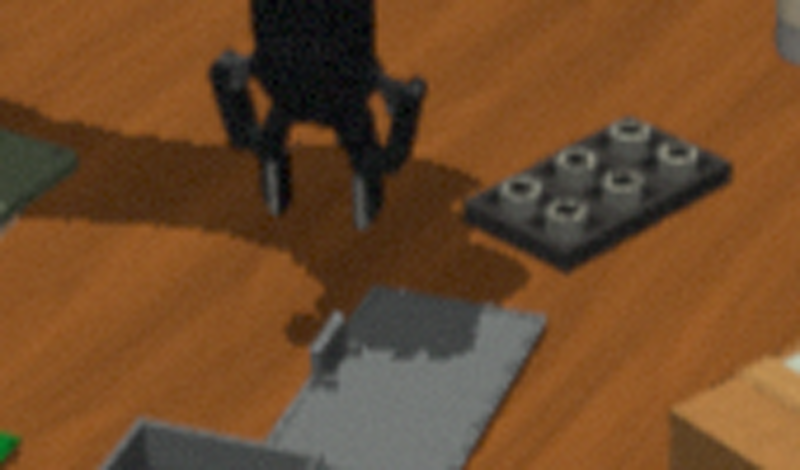

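All six nuts are in the tray and the lid lies flat beneath the fingers. Gripping the tab.

Emit:
carry_out(
  targets=[0,0,-0.6,0,0,0,0,0,-0.9,0,0,0,0,0,-0.8,0,0,0,0,0,-0.35,0,0,0,0,0,0,0,0,0],
)

```text
time_s: 47.75
tcp_pos: [0.4494, -0.0181, 0.0171]
eef_rot: [-3.139, -0.001, 1.773]
ft_force: [0.2, 0.3, 0.5]
opening: 0.0498
```

Emit:
carry_out(
  targets=[0,0,0,0,0,0,0,0,0,0,0,0,0,0,0,0,0,0,0,0,0,0,0,0,0,0,0,0,0,0,0,0,0,0,0,0],
  hand=0,
  force=80,
)

```text
time_s: 48.35
tcp_pos: [0.4504, -0.0189, 0.0195]
eef_rot: [3.14, 0.0, 1.771]
ft_force: [-0.9, 1.6, 15.2]
opening: 0.0063
```

Emit:
carry_out(
  targets=[0,0,0.3,0,0,0,0,0,0.9,0,0,0,0,0,1,0,0,0,0,0,1,0,0,0,0,-0.2,0.8,0,0,0,0,-0.6,0,0,0,0,0.045,-0.88,0,0,0,0,0.045,-0.88,0,0,0,0,0.045,-0.88,0,0,0,0,0.045,-0.88,0,0,0,0,0.045,-0.88,0,0,0,0,0.045,-0.88,0,0,0,0,0.045,-0.58,0,0,0,0,0,-0.3,0,0,0,0,0,0,-0.4,0,0,0,0,0,-0.6,0,0,0,0,0,-0.4,0,0,0,0,0,0,0,0,0,0,0,0,0,0,0],
)

```text
time_s: 50.25
tcp_pos: [0.4627, -0.297, 0.1233]
eef_rot: [3.141, 0.0, 1.772]
ft_force: [0.2, -0.7, -0.7]
opening: 0.0066
```

```bash
python3 - <<'E'
from h import *
ims=snap("l");s=sense();print(s["tcp_pos"],s["eef_rot"],s["opening"],s["ft_force"])
cv2.imwrite("pics/l1.png",cv2.resize(ims["scene"][240:350,190:310],(600,550),interpolation=2))
z=s["tcp_pos"][2]-.0105
P=[box(126,212,0,4),box(104,190,-8,0)]
print(fit(OPEN+[box(126,212,z*1e3,z*1e3+4),box(104,190,z*1e3-8,z*1e3)],T,ims,m=5,cams=("scene",),score=grey))
E
```

```text
[ 0.46291749 -0.29742831  0.12362004] [3.14067038e+00 9.15687655e-04 1.77136240e+00] 0.0062576472753995875 [ 0.1846092  -0.38898294 -0.79544551]
(array([ 0.51318085, -0.28755056,  0.21299095]), np.float64(0.1901381015777588))
```

View pics/l1.png

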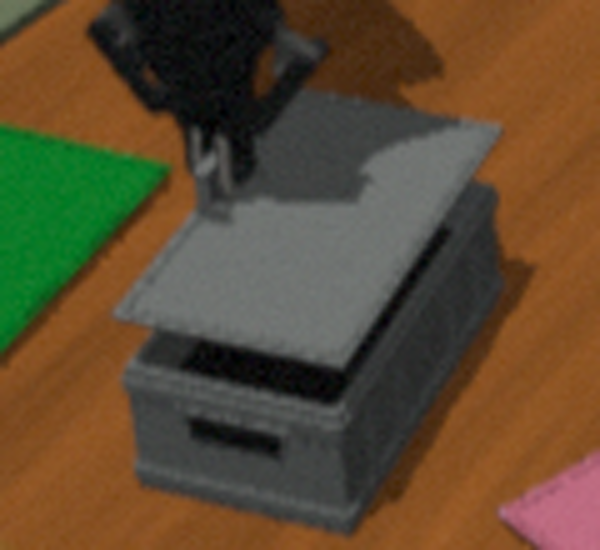

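```bash
python3 - <<'E'
from h import *
for z in (.108,.1125,.117):
    for nm,P in(("lid top",[[-.063,-.106,z+.004],[.063,-.106,z+.004],[.063,.106,z+.004]]),("rim",[[-.059,-.102,.08],[.059,-.102,.08],[.059,.102,.08]])):
        print(z,nm,((proj(pose(P,T),"scene")-[190,240])*5).round(0).tolist())
E
```

```text
0.108 lid top [[105.0, 318.0], [337.0, 369.0], [499.0, 130.0]]
0.108 rim [[124.0, 365.0], [338.0, 413.0], [492.0, 180.0]]
0.1125 lid top [[104.0, 311.0], [337.0, 362.0], [498.0, 123.0]]
0.1125 rim [[124.0, 365.0], [338.0, 413.0], [492.0, 180.0]]
0.117 lid top [[103.0, 304.0], [336.0, 355.0], [498.0, 116.0]]
0.117 rim [[124.0, 365.0], [338.0, 413.0], [492.0, 180.0]]
```

Emit:
carry_out(
  targets=[0,0,-0.25,0,0,0,0,0,-0.25,0,0,0,0,0,-0.1,0,0,0,0,0,0,0,0,0],
)

```text
time_s: 50.75
tcp_pos: [0.4622, -0.2972, 0.0976]
eef_rot: [-3.141, -0.001, 1.771]
ft_force: [-0.4, 1.2, -0.5]
opening: 0.0065
```

Emit:
carry_out(
  targets=[0,0,-0.05,0,0,0,0,0,-0.05,0,0,0,0,0,0,0,0,0],
)

```text
time_s: 51.05
tcp_pos: [0.4625, -0.2974, 0.0943]
eef_rot: [-3.141, -0.0, 1.771]
ft_force: [0.8, -0.1, -2.0]
opening: 0.0064
```

Emit:
carry_out(
  targets=[0,0,-0.03,0,0,0,0,0,-0.03,0,0,0,0,0,0,0,0,0],
)

```text
time_s: 51.35
tcp_pos: [0.4625, -0.2974, 0.0919]
eef_rot: [-3.141, -0.0, 1.771]
ft_force: [-0.7, -0.2, -1.9]
opening: 0.0064
```

Emit:
carry_out(
  targets=[0,0,-0.015,0,0,0,0,0,0,0,0,0],
)

```text
time_s: 51.55
tcp_pos: [0.4626, -0.2975, 0.0916]
eef_rot: [3.142, 0.0, 1.771]
ft_force: [-1.6, 1.0, 2.3]
opening: 0.006
```

Emit:
carry_out(
  targets=[0,0,-0.01,0,0,0,0,0,0,0,0,0],
)

```text
time_s: 51.75
tcp_pos: [0.4626, -0.2975, 0.0915]
eef_rot: [3.141, 0.0, 1.771]
ft_force: [-3.4, 2.2, 11.5]
opening: 0.0062
```

Contact came at 91.5 mm, which is the expected seated height. I'll release and back off.

Emit:
carry_out(
  targets=[0,0,0.008,0,0,0,0,0,0,0,0,0],
)

```text
time_s: 51.95
tcp_pos: [0.4626, -0.2975, 0.0915]
eef_rot: [3.142, 0.0, 1.771]
ft_force: [-2.4, 1.9, 7.0]
opening: 0.0064
```

Emit:
carry_out(
  targets=[0,0,0,0,0,0,0,0,0,0,0,0,0,0,0,0,0,0,0,0,0,0,0,0,0,0,0.3,0,0,0,0,0,0.8,0,0,0,0,0,1,0,0,0,0,0,0.8,0,0,0,-0.5,0.8,0,0,0,0,-0.3,0.9,0,0,0,0,0,0.95,0,0,0,0,0,0.95,0,0,0,0,0,0.9,0,0,0,0,0,0,0,0,0,0],
  hand=50,
)

```text
time_s: 53.35
tcp_pos: [0.4308, -0.1132, 0.2083]
eef_rot: [3.141, -0.001, 1.777]
ft_force: [-0.3, -1.1, 0.3]
opening: 0.0502
```

```bash
python3 - <<'E'
from h import *
ims,q=check(m=14,cams=('scene','top'))
for c in(("scene",),("top",)):print(c,fit(TUB,T,ims,m=8,cams=c))
a=ims["scene"][265:365,200:310];b=ims["top"][215:295,365:453]
cv2.imwrite("pics/m1.png",np.hstack([cv2.resize(x,(400,364),interpolation=2) for x in(a,b)]))
cv2.imwrite("pics/m2.png",cv2.resize(ims["top"][130:370,120:520],(800,480),interpolation=2))
E
```

```text
[ 0.4307 -0.1171  0.208 ] [3.141e+00 1.000e-03 1.772e+00] 0.0499 53.45
tray [ 0.4942  0.2732 -0.2534] 0.207
('scene',) (array([ 0.51416188, -0.28736871,  0.20720704]), np.float64(0.11729135364294052))
('top',) (array([ 0.51414995, -0.28069006,  0.18922476]), np.float64(0.3211444020271301))
```

View pics/m1.png

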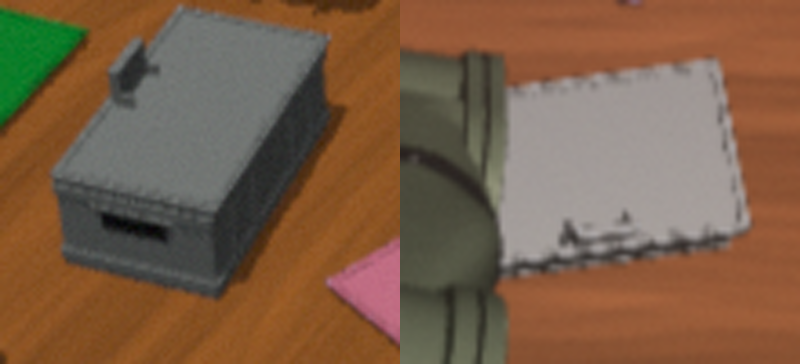

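View pics/m2.png

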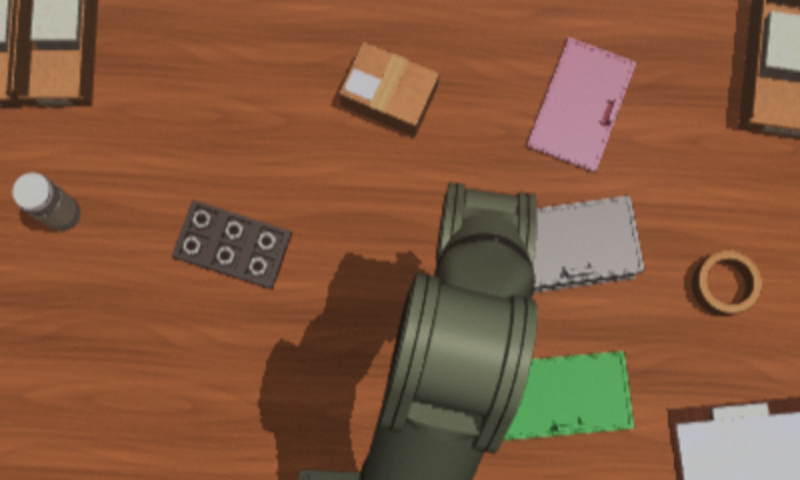

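```bash
python3 -c "
from station import *
print(close_job())"
```

```text
the job is handed in; nothing more can be done
None
```

The job is done and handed in at about 53.5 s of the 210 s allowed, with the arm clear of everything.

**What I did:**
- I gripped the lid's front tab and tipped it to about 25° with its back edge on the rim. Then I lifted it off and laid it flat on the bench, tab up.
- All six nuts were in the tub, and I moved each one into its own tray pocket.
- I put the lid back. The lip entered the mouth without resistance, and it met the rim at 91.5 mm TCP height, the height I expected for a seated lid.

**Last checks:**
- **Lid and tub:** The pictures show the lid flush on the tub. The scene-camera fit put the lid and tub within about 1 mm and 0.01 rad of the tub's pose.
- **Nuts:** All six show centred in their pockets. I judged that they are right down by eye and by the release height (about 3–4 mm above seated), not by a depth measurement.
- **Other things:** The tray has not moved more than about 1 mm since the start, so I saw no knock. The carton, spray can and tape look unmoved in the top view.

**Disagreements and high readings:**
- The final top-camera fit of the tub was about 8 mm off in y, because the arm hid part of it. I went by the scene camera and the picture.
- Laying the lid on the bench briefly pressed with 37 N at the wrist, under the limits.

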